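# Cover the degassing pot and set its vacuum valve two turns open

## Task

Put the loose lid on the ink degassing pot, lowering it rather than dropping it, so that it sits fully seated and level, and let go of it. Then use the upright handle on the valve wheel to close the valve clockwise to its stop, and from there back it off (anticlockwise, seen from above) exactly two full turns. Finish still holding the handle between the fingers there, valve at rest; leave the tin, brush and ink roller where they are.

Things in the scene. Friction and masses are not known exactly. Their poses are not given: they have to be found in the camera images.
- rig: Fixed degassing rig, bolted down: grey board 180 x 420 x 12 mm carrying a steel pot, a brass pipe with a small gauge, and a brass valve with a wheel on top. Origin: centre of the board's underside; its long side is its y axis. Pot centre at y = +110 mm, valve axis at y = -110 mm (both x = 0). The gauge stands at y = 0 and reaches 82 mm above the bench.
- pot_rim (a point): Centre of the pot's mouth, at rim height (87 mm above the bench). The pot is an open steel cylinder, outside diameter 124 mm, inside 112 mm.
- lid: Loose lid, 350 g give or take 30 percent: aluminium disc 134 mm across and 8 mm thick, with a dark locating step below it (102 mm across, 8 mm deep) that drops loosely (5 mm all round) into the pot's mouth, and a black round knob on top. Starts flat on the bench on its step. Origin: centre of the step's underside; z up. When seated, the disc rests on the rim and the origin is 8 mm below the rim.
- lid_knob (a point): Point on the lid's axis at the knob's middle, 40 mm above the lid's origin: the place to grip. The knob is an upright cylinder 30 mm across, from 24 to 54 mm above the origin.
- valve (a joint): Turn of the valve wheel, rad. 0 = closed, against a solid stop; grows as the valve opens, anticlockwise seen from above; one turn = 6.283. Starts somewhere between 2.5 and 8 (open); its open stop is at 22. It stays where it is left; friction takes about 2 N at the handle.
- wheel_hub (a point): Centre of the wheel's flat top, on the vertical valve axis, 112 mm above the bench. The aluminium wheel (three spokes) has its rim at 45 mm radius and is 102 mm over all; nothing on it but the handle stands higher than 1 mm above this point.
- handle: Black upright handle on the wheel's rim, 45 mm from the valve axis: a round grip 22 mm across and 50 mm tall that spins freely on its own pin, so the hand need not turn as it goes round. Origin: centre of its foot, 113 mm above the bench; z up.
- handle_grip (a point): Point on the handle's own axis, 28 mm above its foot: the place to grip it from above.
- ink_tin: Bystander: closed ink tin 68 mm across, 75 mm tall; origin at the centre of its underside.
- brush: Bystander: flat brush lying on the bench, wooden handle pointing away from the robot; origin on its long axis.
- brayer: Bystander: ink roller (100 mm rubber roll, wooden handle) lying on the bench; origin under the middle of the roll.
Mind the look-alikes: they are no part of the job. Several things have the shape of the lid; the one meant has the colours described above.

How it is judged:
On the way, in this order (a step that is already met when the one before it is completed fails the run):
1. the lid sits seated and level on the pot, let go (horizontal distance between lid and pot_rim below 0.0075 m and z of lid in the frame of pot_rim between -0.012 and -0.0055 m and angle between lid's own z axis and vertical below 0.035 rad and contact force between the fingers and lid below 0.3 N), for 0.2 s.
2. the valve is closed to its stop (value of joint valve below 0.08 rad), for 0.1 s.
At the end, for the whole second after the job is handed in: Lid seated on the pot (within 7.5 mm of centre, height within 3 mm, tilt under 2 degrees) and not touched; valve, once closed to its stop (under 0.08 rad), at 12.566 rad within 0.26 rad and still; the fingers grip the handle with over 2 N, within 35 mm of its grip point (all of step 1 and value of joint valve between 12.306 and 12.826 rad and velocity of joint valve between -0.1 and 0.1 rad/s and contact force between the fingers and handle above 2 N and distance between the grasp point and handle_grip below 0.035 m); the arm keeps its last pose, push and grip.
It fails at once if the lid is dropped (falls free faster than 0.5 m/s) (linear speed of lid above 0.5 m/s and contact force between the fingers and lid below 0.1 N).
It fails at once if the ink tin, brush or ink roller is moved more than 30 mm (distance of any of ink_tin, brush, brayer from where it was at the start of the episode above 0.03 m).
It also fails if it takes over 72 s, if anything falls off the work surface, if the arm or the gripper's body presses on something with over 40 N, if the wrist force passes 120 N, or if a joint passes its speed limit or range.

## Robot

A 6-joint arm with a two-finger parallel gripper is mounted at the origin on the work surface. World frame = base frame: x ahead of the robot, y to its left, z up, the work surface at z = 0. Lengths are in m, angles in rad, forces in N, time in s.
With the tool pointing down it reaches from about 0.325 to 0.9 m from the base axis. Payload 3.5 kg.
Tool frame: the origin (TCP) lies at the very end of the fingers, on their centre line; the grasp point (between the pads) lies robot.grip_point_offset behind it (robot.grip_point_offset is the distance from the TCP to the grasp point, in m); z points along the fingers, y is the line along which they close (so a half turn about z gives the same grasp; the last joint's range is limited). The gripper opens to 85 mm and grips with 20 to 120 N. Pads are 22 mm wide; open, the fingers measure 114 mm over their backs; the gripper's body (76 mm by 85 mm) begins 54 mm behind the grasp point. The pads swing forward as they close: fully open they stand 13 mm farther back than shut.
Start: joints at [1.22, 0.276, -0.026, 1.268, 0, 1.467], TCP at [0.153, 0.606, 0.231] pointing down, gripper open.
Joint ranges: [-3.12, 3.12], [-0.85, 1.88], [-1.08, 1.24], [-1.95, 2.15], [-1.57, 1.53], [-3.14, 3.14]. Speed limits (rad/s): [2.57, 2.57, 3.14, 3.14, 3.14, 3.14].

## Interface

Orientations are given as a unit quaternion [w, x, y, z].
In Python, from bench import robot, vision, order gives the robot as it stands.
- The arm moves only by the tool play_rows, never from a script. Its argument "targets" is a list that holds one entry, the list of rows, each a list of 7 numbers: the shift along the tool's x, y, z each as a share of 0.15 m, from -1 to 1, then the turn, a rotation vector about the tool's x, y, z each as a share of 60 degrees, from -1 to 1, then the gripper's target within -1 to 1 (shut at 1, half-way at 0, fully open at -1). In form: [[[x, y, z, rx, ry, rz, grip], ...]]. A call has 1 to 20 rows; each row is the pose to reach, as a shift and turn from the pose commanded when the call began, along the tool's axes at that moment; what a row does not reach only later rows make up. A row lasts 1/8 s, in which the tool goes at most 62.5 mm and 10.7 degrees, less where a joint would pass 70% of its speed; a pose out of reach is approached as far as the arm can. A call with a number of a shift or a turn outside -1 to 1 is refused whole. A call with a gripper value outside its range is refused whole. The fingers move at their own pace and stop on an object; the grip force is fixed at half the most. Time passes only in rows, so rows that repeat a pose let the fingers close. It gives the time, the measured TCP pose, the force, the opening and the grip force at its end, in the units of the state.
- robot.sense(): the state, without advancing time (a new reading comes with each control period).
- vision.capture(name): name is "scene" or "top" or "wrist"; returns (picture, depth): 400x640x3 uint8, blue, green, red; 400x640 float32, m along the optical axis (not along the pixel's ray), 0 where there is no reading.
- vision.camera_info(name): a dict with "fx", "fy", "cx", "cy" (pixels), "D" ([k1, k2, p1, p2, k3] as OpenCV has them; the pictures are not rectified), "R" (3x3) and "t" (3): a world point X has camera coordinates R X + t. Camera axes: x right, y down, z forward; pixel columns grow to the right and rows downward; lengths in m; the calibration is good to about 2 mm. A picture is of the moment at which its call begins: read the wrist's pose just before it. camera_info takes no time and is no camera call; for the wrist camera it gives the pose at the moment of the call.
- order.job_done(): hands the job in; it is judged then, once.
The state is a dict: "time": time; "qpos": joint angles; "joint_vel": joint speeds; "joint_efforts": joint torques, N m; "position": TCP position; "eef_rot": TCP orientation; "ft_force": force on the tool from outside, world axes, zero at the start; "ft_torque": the same for the moment, N m; "gripper_width": finger opening in m; "grasp_force": force on a finger pad.
Only numpy, scipy, OpenCV 4.12 (cv2) and the standard library are available. Lean on these libraries where they do the work, as an engineer would, in place of code of your own. Each camera call takes 0.05 s, during which the arm holds its last target. There are 200 camera calls.

## Working session

There is one attempt and no reset: what is moved stays moved. The work goes in short steps, Python scripts to look and compute and a tool call to move; the robot and the scene stay as the last step left them, time stands still between calls to the robot, and variables do not carry over. Pictures are saved under pics/ and viewed, at most 10 in all, crops included, and the job is handed in when it is done.

Besides the shell and the picture viewer there is one more tool, called as name([rows], argument=value, ...), one row to a line, values as JSON. play_rows: Moves the arm, as the interface text tells. Shift numbers are shares of 0.15 m and turn numbers shares of 60 degrees, none past 1 either way. Its arguments: {"type":"object","properties":{"targets":{"type":"array","items":{"type":"array","items":{"type":"array","items":{"type":"number","minimum":-1,"maximum":1}}}}},"required":["targets"]}

```bash
mkdir -p pics; cat > h.py <<'E'
import numpy as np, cv2
from bench import robot, vision, order
from scipy.spatial.transform import Rotation as Rn
def ray(info,uv):
    K=np.array([[info['fx'],0,info['cx']],[0,info['fy'],info['cy']],[0,0,1]])
    p=cv2.undistortPoints(np.array(uv,float).reshape(-1,1,2),K,np.array(info['D'],float)).reshape(-1,2)
    R=np.array(info['R']);t=np.array(info['t'])
    d=np.c_[p,np.ones(len(p))]@R
    return -R.T@t,d
def onplane(info,uv,z):
    c,d=ray(info,uv); return c+d*((z-c[2])/d[:,2])[:,None]
def rel(p,s=None):
    "world target TCP -> row units"
    s=s or robot.sense(); w,x,y,z=s['eef_rot']
    return Rn.from_quat([x,y,z,w]).as_matrix().T@(np.array(p)-s['position'])/0.15
def cloud(info,dep):
    v,u=np.nonzero(dep>0); c,d=ray(info,np.c_[u,v]); return u,v,c+d*dep[v,u][:,None]
E
python3 - <<'E'
from h import *
s=robot.sense();print(s, robot.grip_point_offset)
for n in('top','scene'):
    i=vision.camera_info(n);im,d=vision.capture(n);cv2.imwrite(f'pics/{n}0.png',im);np.save(f'{n}0.npy',d);print(n,i)
E
```

```text
{'time': 0.0, 'qpos': array([ 1.21959511e+00,  2.77157604e-01, -2.78868923e-02,  1.26798221e+00,
        1.42184156e-05,  1.46738159e+00]), 'joint_vel': array([ 0.00077988, -0.00068891, -0.00107518,  0.00100433,  0.00011041,
        0.00077153]), 'joint_efforts': array([-1.65289657e-03, -4.45507658e+01,  2.95204335e+01,  1.63133699e-02,
       -1.41481396e-04,  2.62621391e-07]), 'position': array([0.15303407, 0.60517827, 0.23014158]), 'eef_rot': array([-2.58240376e-04,  1.23576465e-01,  9.92334426e-01, -1.08490040e-03]), 'ft_force': array([-0.50346206, -0.18981764,  0.56598941]), 'ft_torque': array([0.02149691, 0.02092495, 0.00542938]), 'grasp_force': 0.0, 'gripper_width': 0.08514096144883677} 0.0187
top {'fx': 489.23913876903765, 'fy': 489.23913876903765, 'cx': 319.14588369225396, 'cy': 195.88258557667965, 'D': array([-0.03739234,  0.        ,  0.        ,  0.        ,  0.        ]), 'R': array([[ 1.15401707e-02, -9.99933164e-01,  7.01099105e-04],
       [-9.98137286e-01, -1.15614449e-02, -5.99023447e-02],
       [ 5.99064468e-02, -8.50987189e-06, -9.98203996e-01]]), 't': array([0.18368415, 0.55385658, 1.30698307])}
scene {'fx': 434.2028145461366, 'fy': 434.2028145461366, 'cx': 320.89286483468413, 'cy': 198.24607705564765, 'D': array([-0.05416164,  0.        ,  0.        ,  0.        ,  0.        ]), 'R': array([[ 0.49595407,  0.86826356,  0.01216355],
       [ 0.56485698, -0.31194527, -0.76395467],
       [-0.65951964,  0.38575709, -0.64515526]]), 't': array([-0.42677522, -0.15407348,  1.6659699 ])}
```

View pics/top0.png

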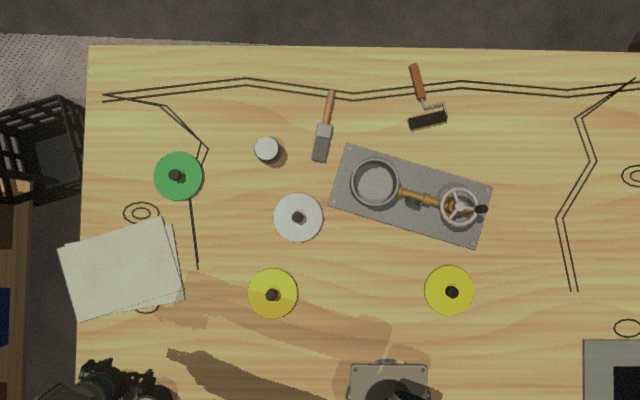

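View pics/scene0.png

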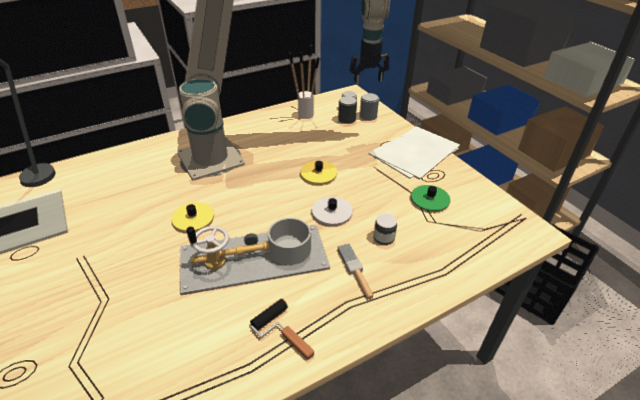

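The top view shows the aluminium lid at about (298,218), the pot at (375,182), the wheel at (460,207) with its handle at (482,209). The yellow and green lids are decoys. The tin is at (267,150), the brush at (322,130) and the brayer at (427,118).

```bash
python3 - <<'E'
from h import *
i=vision.camera_info('top');im=cv2.imread('pics/top0.png');dep=np.load('top0.npy')
u,v,P=cloud(i,dep)
z=P[:,2]
def sel(c,r,z0,z1):
    m=(np.hypot(u-c[0],v-c[1])<r)&(z>z0)&(z<z1); return P[m]
def circ(Q):
    (c,r)=cv2.minEnclosingCircle(Q[:,:2].astype(np.float32)); return np.round(c,4),round(r,4),np.round(np.median(Q[:,2]),4),len(Q)
print('lid disc',circ(sel((298,218),30,.009,.024)))
print('knob',circ(sel((298,218),14,.04,.07)))
print('pot',circ(sel((375,182),32,.078,.1)))
print('wheel',circ(sel((460,207),26,.103,.118)))
print('handle',circ(sel((482,209),20,.145,.19)))
print('tin',circ(sel((267,150),20,.06,.09)))
# image-based lid
g=cv2.cvtColor(im,cv2.COLOR_BGR2HSV)
for name,c,rad,zz in(('lid',(298,218),34,.016),):
    m=((g[...,1]<40)&(g[...,2]>110)).astype(np.uint8); k=np.zeros_like(m);cv2.circle(k,c,rad,1,-1);m&=k
    cs=max(cv2.findContours(m,0,1)[0],key=cv2.contourArea)
    print(name,circ(onplane(i,cs.reshape(-1,2),zz)))
m=(g[...,2]<60).astype(np.uint8)
for n,c,rad,zz in(('knob',(298,217),14,.054),('handle',(482,209),14,.163)):
    k=np.zeros_like(m);cv2.circle(k,c,rad,1,-1)
    cs=max(cv2.findContours(m&k,0,1)[0],key=cv2.contourArea);print(n,cs.reshape(-1,2).min(0),cs.reshape(-1,2).max(0),circ(onplane(i,cs.reshape(-1,2),zz)))
# board
Q=P[(z>.009)&(z<.016)&(u>320)&(u<500)&(v>135)&(v<255)]
b=cv2.minAreaRect(Q[:,:2].astype(np.float32));print(b)
cv2.imwrite('pics/c.png',cv2.resize(im[135:255,260:500],None,fx=3,fy=3,interpolation=2))
E
```

```text
lid disc (array([0.4976, 0.2463]), 0.0758, np.float64(0.017), 1808)
knob (array([0.4953, 0.2473]), 0.0148, np.float64(0.0548), 99)
pot (array([0.5868, 0.0467]), 0.0624, np.float64(0.0873), 377)
wheel (array([ 0.5249, -0.1621]), 0.0512, np.float64(0.1117), 711)
handle (array([ 0.5184, -0.2068]), 0.0108, np.float64(0.1617), 76)
tin (array([0.6733, 0.3292]), 0.0339, np.float64(0.0753), 510)
lid (array([0.494, 0.248]), 0.0666, np.float64(0.016), 140)
knob [300 215] [302 220] (array([0.4921, 0.2383]), 0.0068, np.float64(0.054), 10)
handle [475 205] [486 212] (array([ 0.5169, -0.1995]), 0.0149, np.float64(0.163), 31)
((0.5573409199714661, -0.05743764340877533), (0.319360613822937, 0.48683977127075195), 0.3277612328529358)
```

View pics/c.png

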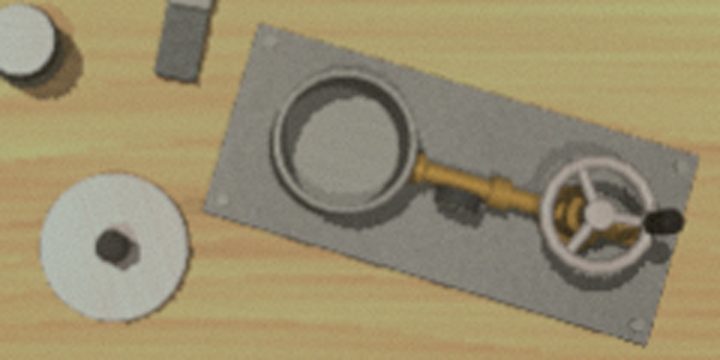

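```bash
python3 - <<'E'
from h import *
for z in(.14,.024): print(np.round(rel([.4953,.2473,z]),3))
E
```

```text
[-2.797 -1.752  0.605]
[-2.797 -1.751  1.378]
```

play_rows([
  [[-0.3,-0.2,0,0,0,0,-1],[-0.65,-0.4,0,0,0,0,-1],[-1,-0.63,0,0,0,0,-1],[-1,-0.63,0,0,0,0,-1]],
])

```text
time: 0.6
position: [0.2776, 0.4744, 0.2308]
eef_rot: [-0.0, 0.126, 0.992, -0.001]
ft_force: [-0.7, 0.1, 0.4]
gripper_width: 0.0853
grasp_force: 0.0
```

play_rows([
  [[-0.35,-0.2,0,0,0,0,-1],[-0.7,-0.4,0.1,0,0,0,-1],[-1,-0.62,0.2,0,0,0,-1],[-1,-0.62,0.2,0,0,0,-1]],
])

```text
time: 1.1
position: [0.3988, 0.3481, 0.1996]
eef_rot: [-0.001, 0.126, 0.992, -0.001]
ft_force: [-0.6, -0.3, -0.1]
gripper_width: 0.0853
grasp_force: 0.0
```

play_rows([
  [[-0.4,-0.25,0.2,0,0,0,-1],[-0.79,-0.5,0.35,0,0,0,-1],[-0.79,-0.5,0.35,0,0,0,-1],[-0.79,-0.5,0.35,0,0,0,-1],[-0.79,-0.5,0.35,0,0,0,-1]],
])

```text
time: 1.72
position: [0.4939, 0.2503, 0.1491]
eef_rot: [-0.0, 0.123, 0.992, 0.0]
ft_force: [-0.5, -0.2, 0.0]
gripper_width: 0.0855
grasp_force: 0.0
```

```bash
python3 - <<'E'
from h import *
i=vision.camera_info('wrist');im,d=vision.capture('wrist');cv2.imwrite('pics/w1.png',im)
s=robot.sense();print(s['position'],s['eef_rot'],s['time'])
u,v,P=cloud(i,d)
m=(P[:,2]>.04)&(P[:,2]<.06)&(np.hypot(P[:,0]-.4953,P[:,1]-.2473)<.04)
Q=P[m];print(m.sum()); 
if m.sum(): print(cv2.minEnclosingCircle(Q[:,:2].astype(np.float32)),np.median(Q,0))
for z in(.09,.024): print(np.round(rel([.4953,.2473,z]),3))
E
```

```text
[0.49391334 0.25034175 0.14927986] [3.38738041e-05 1.22543608e-01 9.92463063e-01 3.63969653e-04] 1.775
1351
((0.49454593658447266, 0.250397264957428), 0.014973079785704613) [0.49279026 0.2508839  0.0536378 ]
[-0.014 -0.018  0.395]
[-0.014 -0.018  0.835]
```

View pics/w1.png

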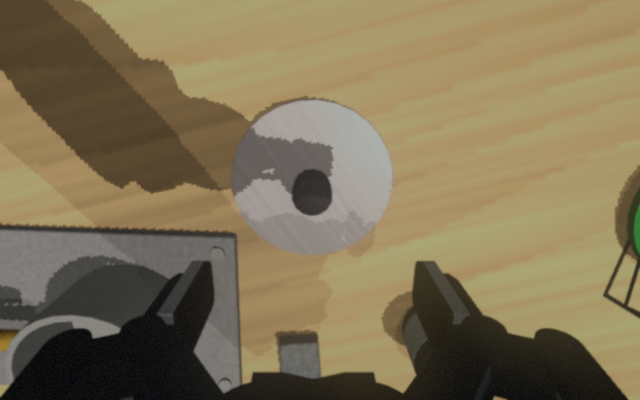

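The wrist view shows the knob at (312,192), centred between the finger tips (211 and 415), so I lower straight down and close.

play_rows([
  [[0,0,0.25,0,0,0,-1],[0,0,0.5,0,0,0,-1],[0,0,0.7,0,0,0,-1],[0,0,0.835,0,0,0,-1],[0,0,0.835,0,0,0,-1],[0,0,0.835,0,0,0,1],[0,0,0.835,0,0,0,1],[0,0,0.835,0,0,0,1],[0,0,0.835,0,0,0,1],[0,0,0.835,0,0,0,1],[0,0,0.835,0,0,0,1],[0,0,0.835,0,0,0,1]],
])

```text
time: 3.28
position: [0.4956, 0.2491, 0.0248]
eef_rot: [0.001, 0.124, 0.992, 0.0]
ft_force: [-0.4, -0.8, 6.2]
gripper_width: 0.0285
grasp_force: 59.6
```

play_rows([
  [[0,0,-0.05,0,0,0,1],[0,0,-0.15,0,0,0,1],[0,0,-0.35,0,0,0,1],[0,0,-0.55,0,0,0,1],[0,0,-0.75,0,0,0,1],[0,0,-0.85,0,0,0,1],[0,0,-0.85,0,0,0,1],[0,0,-0.85,0,0,0,1]],
])

```text
time: 4.28
position: [0.4936, 0.2484, 0.1498]
eef_rot: [-0.001, 0.124, 0.992, -0.001]
ft_force: [-0.5, -1.0, -1.4]
gripper_width: 0.0285
grasp_force: 59.5
```

```bash
python3 - <<'E'
from h import *
i=vision.camera_info('top');im,d=vision.capture('top')
s=robot.sense();print(s['position'],s['eef_rot'],s['ft_force'],s['gripper_width'])
def meas(n,i,d):
    u,v,P=cloud(i,d)
    z=P[:,2]
    Q=P[(np.hypot(P[:,0]-.4953,P[:,1]-.249)<.075)&(z>.12)&(z<.155)]
    print(n,len(Q),cv2.minEnclosingCircle(Q[:,:2].astype(np.float32)),np.median(Q,0))
    A=np.c_[Q[:,:2]-Q[:,:2].mean(0),np.ones(len(Q))];print(np.linalg.lstsq(A,Q[:,2],rcond=None)[0])
meas('top',i,d)
i=vision.camera_info('wrist');im,d=vision.capture('wrist');cv2.imwrite('pics/w2.png',im);np.save('w2.npy',d);meas('wr',i,d)
E
```

```text
[0.49342514 0.24833292 0.14949567] [-1.34341522e-03  1.23609720e-01  9.92329780e-01 -6.63490737e-04] [-0.40327893  0.24773454 -2.42037037] 0.028520250201822032
top 195 ((0.5070816278457642, 0.2047029286623001), 0.048810478299856186) [0.51928708 0.19762794 0.14219155]
[-0.00741094  0.01197578  0.14221681]
wr 39694 ((0.4929996132850647, 0.24972479045391083), 0.06699305027723312) [0.47132352 0.25528165 0.14061726]
[-0.00265388 -0.00153844  0.14069006]
```

View pics/w2.png

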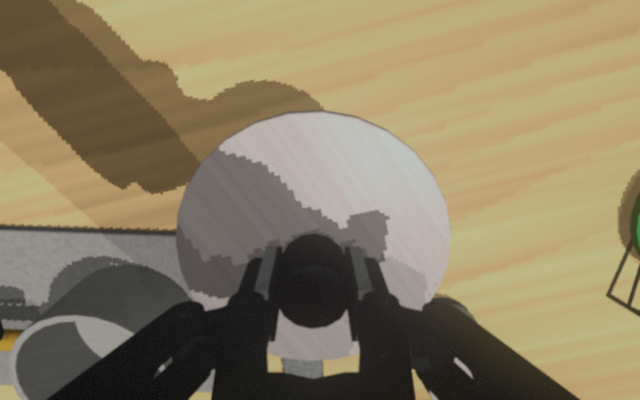

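The lid is held level in the wrist view, with its disc centred near (313,235). The pot peeks in at the lower left, so I will move to a point where the wrist camera sees the whole pot.

```bash
python3 - <<'E'
from h import *
print(np.round(rel([.65,.13,.18]),3))
E
```

```text
[-1.205 -0.509 -0.206]
```

play_rows([
  [[-0.1,-0.05,-0.05,0,0,0,1],[-0.3,-0.15,-0.1,0,0,0,1],[-0.5,-0.25,-0.2,0,0,0,1],[-0.7,-0.35,-0.2,0,0,0,1],[-0.9,-0.45,-0.2,0,0,0,1],[-1,-0.5,-0.2,0,0,0,1],[-1,-0.5,-0.2,0,0,0,1],[-1,-0.5,-0.2,0,0,0,1]],
])

```text
time: 5.38
position: [0.6207, 0.1398, 0.1808]
eef_rot: [-0.001, 0.123, 0.992, 0.0]
ft_force: [-0.4, -0.1, -1.6]
gripper_width: 0.0285
grasp_force: 59.5
```

```bash
python3 - <<'E'
from h import *
i=vision.camera_info('wrist');s=robot.sense();im,d=vision.capture('wrist');cv2.imwrite('pics/w3.png',im)
print(s['position'],s['eef_rot'])
u,v,P=cloud(i,d);z=P[:,2]
from scipy.optimize import least_squares
def fit(Q,c,r):
    f=least_squares(lambda p:np.hypot(Q[:,0]-p[0],Q[:,1]-p[1])-r,c,loss='soft_l1',f_scale=.001);return f.x
q=np.hypot(P[:,0]-.5868,P[:,1]-.0467)
Q=P[(q<.07)&(q>.048)&(z>.08)&(z<.095)]
print('pot',len(Q),np.median(Q[:,2]),fit(Q,[.5868,.0467],.059),cv2.minEnclosingCircle(Q[:,:2].astype(np.float32)))
p=s['position'];Q=P[(np.hypot(P[:,0]-p[0],P[:,1]-p[1])<.08)&(np.abs(z-p[2]+.009)<.006)]
print('lid',len(Q),np.median(Q[:,2]),cv2.minEnclosingCircle(Q[:,:2].astype(np.float32)))
E
```

```text
[0.62067825 0.13975634 0.18075298] [-7.86235106e-04  1.23323076e-01  9.92366261e-01  7.29680780e-05]
pot 3679 0.08631968478651694 [0.58690353 0.05218786] ((0.5866976976394653, 0.05022665113210678), 0.062332864850759506)
lid 39403 0.17183704498660937 ((0.6201539039611816, 0.1412653923034668), 0.06692304462194443)
```

View pics/w3.png

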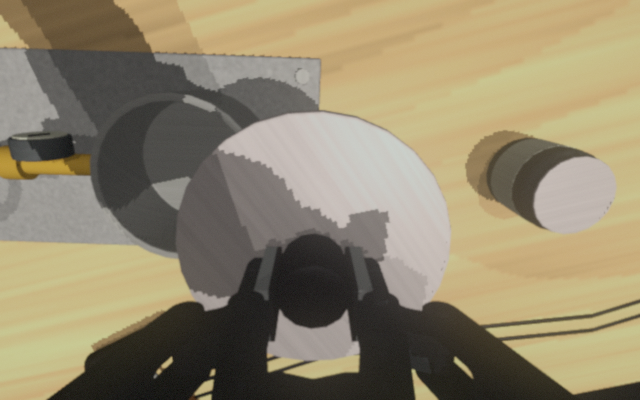

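```bash
python3 - <<'E'
from h import *
for z in(.14,.104):print(np.round(rel([.5872,.0487,z]),3))
E
```

```text
[ 0.067 -0.644  0.272]
[ 0.066 -0.644  0.512]
```

play_rows([
  [[0,-0.1,0,0,0,0,1],[0.03,-0.3,0.05,0,0,0,1],[0.067,-0.5,0.15,0,0,0,1],[0.067,-0.644,0.27,0,0,0,1],[0.067,-0.644,0.27,0,0,0,1],[0.067,-0.644,0.27,0,0,0,1],[0.067,-0.644,0.27,0,0,0,1]],
])

```text
time: 6.3
position: [0.5891, 0.0487, 0.1416]
eef_rot: [0.001, 0.123, 0.992, 0.0]
ft_force: [0.2, 0.0, -2.7]
gripper_width: 0.0283
grasp_force: 59.8
```

```bash
python3 - <<'E'
from h import *
i=vision.camera_info('wrist');s=robot.sense();im,d=vision.capture('wrist')
print(s['position'],s['eef_rot'],s['ft_force'])
u,v,P=cloud(i,d);z=P[:,2]
p=s['position'];Q=P[(np.hypot(P[:,0]-p[0],P[:,1]-p[1])<.08)&(np.abs(z-p[2]+.009)<.006)]
print('lid',len(Q),np.median(Q[:,2]),cv2.minEnclosingCircle(Q[:,:2].astype(np.float32)))
A=np.c_[Q[:,:2]-Q[:,:2].mean(0),np.ones(len(Q))];print(np.linalg.lstsq(A,Q[:,2],rcond=None)[0])
print(np.round(rel([.5872,.0487,.103]),3))
E
```

```text
[0.58907837 0.04870302 0.14162669] [9.85367510e-04 1.23088262e-01 9.92395220e-01 1.90992651e-04] [ 2.44039188e-01  7.94425046e-04 -2.68392934e+00]
lid 39390 0.1326720956931124 ((0.5887185335159302, 0.050109852105379105), 0.06700943410396576)
[ 1.52720889e-03 -9.16371593e-05  1.32656032e-01]
[ 0.013 -0.003  0.257]
```

Lower gently, with a 2 mm trim in x.

play_rows([
  [[0.013,0,0.03,0,0,0,1],[0.013,0,0.07,0,0,0,1],[0.013,0,0.11,0,0,0,1],[0.013,0,0.15,0,0,0,1],[0.013,0,0.18,0,0,0,1],[0.013,0,0.21,0,0,0,1],[0.013,0,0.23,0,0,0,1],[0.013,0,0.24,0,0,0,1],[0.013,0,0.24,0,0,0,1],[0.013,0,0.24,0,0,0,1]],
])

```text
time: 7.6
position: [0.5865, 0.0486, 0.1048]
eef_rot: [0.0, 0.124, 0.992, 0.0]
ft_force: [-1.1, 0.9, -3.4]
gripper_width: 0.0287
grasp_force: 59.8
```

play_rows([
  [[0,0,0.005,0,0,0,1],[0,0,0.01,0,0,0,1],[0,0,0.013,0,0,0,1],[0,0,0.013,0,0,0,1]],
])

```text
time: 8.1
position: [0.5865, 0.0486, 0.1038]
eef_rot: [0.0, 0.124, 0.992, 0.0]
ft_force: [-3.0, 0.4, 5.0]
gripper_width: 0.0286
grasp_force: 60.5
```

play_rows([
  [[0,0,0.003,0,0,0,0.3],[0,0,0.003,0,0,0,0],[0,0,0,0,0,0,-0.5],[0,0,0,0,0,0,-1],[0,0,0,0,0,0,-1],[0,0,-0.1,0,0,0,-1],[0,0,-0.3,0,0,0,-1],[0,0,-0.5,0,0,0,-1],[0,0,-0.7,0,0,0,-1],[0,0,-0.7,0,0,0,-1],[0,0,-0.7,0,0,0,-1]],
])

```text
time: 9.48
position: [0.5861, 0.0486, 0.2076]
eef_rot: [-0.0, 0.124, 0.992, 0.0]
ft_force: [-0.7, -0.3, -0.7]
gripper_width: 0.0852
grasp_force: 0.0
```

```bash
python3 - <<'E'
from h import *
i=vision.camera_info('wrist');s=robot.sense();im,d=vision.capture('wrist');cv2.imwrite('pics/w4.png',im)
print(s['position'],s['eef_rot'],s['ft_force'],s['gripper_width'],s['time'])
u,v,P=cloud(i,d);z=P[:,2]
Q=P[(np.hypot(P[:,0]-.5867,P[:,1]-.0502)<.08)&(np.abs(z-.095)<.006)]
print('lid',len(Q),np.median(Q[:,2]),cv2.minEnclosingCircle(Q[:,:2].astype(np.float32)))
A=np.c_[Q[:,:2]-Q[:,:2].mean(0),np.ones(len(Q))];print(np.linalg.lstsq(A,Q[:,2],rcond=None)[0])
a=np.linspace(0,360,25)
for z in(.2,.122):print(np.round(rel([.5184,-.2060,z]),3))
E
```

```text
[0.58612597 0.04859026 0.20758367] [-1.32401752e-05  1.23592498e-01  9.92333056e-01  5.55660858e-07] [-0.74319308 -0.33499823 -0.65687125] 0.08520083166954981 9.475
lid 20818 0.09493542383711703 ((0.5865545868873596, 0.04961986467242241), 0.06715989857912064)
[ 0.00081202 -0.00033745  0.09492619]
[ 0.018 -1.755  0.046]
[ 0.017 -1.755  0.566]
```

View pics/w4.png

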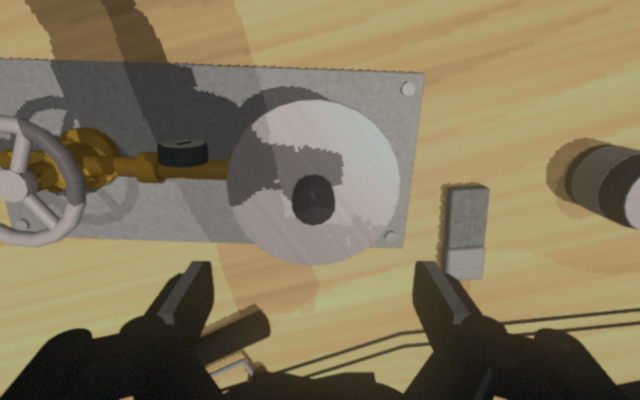

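The lid is seated and level: its top is at 94.9 mm, with tilt under 1 mrad. Now on to the handle.

play_rows([
  [[0,-0.3,0,0,0,0,-1],[0,-0.6,0,0,0,0,-1],[0,-0.9,0,0,0,0,-1],[0,-0.9,0,0,0,0,-1]],
])

```text
time: 10.02
position: [0.5516, -0.0844, 0.2061]
eef_rot: [-0.001, 0.126, 0.992, -0.0]
ft_force: [-0.2, -0.0, 0.2]
gripper_width: 0.0851
grasp_force: 0.0
```

play_rows([
  [[0,-0.3,0,0,0,0,-1],[0,-0.6,0,0,0,0,-1],[0,-0.855,0,0,0,0,-1],[0,-0.855,0,0,0,0,-1],[0,-0.855,0,0,0,0,-1],[0,-0.855,0,0,0,0,-1]],
])

```text
time: 10.78
position: [0.5219, -0.2052, 0.2072]
eef_rot: [-0.0, 0.123, 0.992, 0.0]
ft_force: [0.4, -0.9, 0.2]
gripper_width: 0.0855
grasp_force: 0.0
```

```bash
python3 - <<'E'
from h import *
i=vision.camera_info('wrist');s=robot.sense();im,d=vision.capture('wrist');cv2.imwrite('pics/w5.png',im)
print(s['position'],s['eef_rot'],s['ft_force'],s['time'])
u,v,P=cloud(i,d);z=P[:,2]
Q=P[(np.hypot(P[:,0]-.5184,P[:,1]+.2068)<.04)&(z>.155)&(z<.17)]
print('handle',len(Q),np.median(Q,0),cv2.minEnclosingCircle(Q[:,:2].astype(np.float32)))
q=np.hypot(P[:,0]-.5249,P[:,1]+.1611)
Q=P[(q<.07)&(z>.105)&(z<.118)]
print('wheel',len(Q),np.median(Q[:,2]),cv2.minEnclosingCircle(Q[:,:2].astype(np.float32)))
E
```

```text
[ 0.52186227 -0.20523016  0.20717459] [-3.84178792e-04  1.22720386e-01  9.92441144e-01  3.66177045e-04] [ 0.36801841 -0.94957404  0.21615266] 10.775
handle 1029 [ 0.51613032 -0.20516402  0.16240931] ((0.5176017880439758, -0.20564807951450348), 0.010889322496950626)
wheel 7951 0.1109276930568347 ((0.5234417915344238, -0.1626605987548828), 0.05256293714046478)
```

View pics/w5.png

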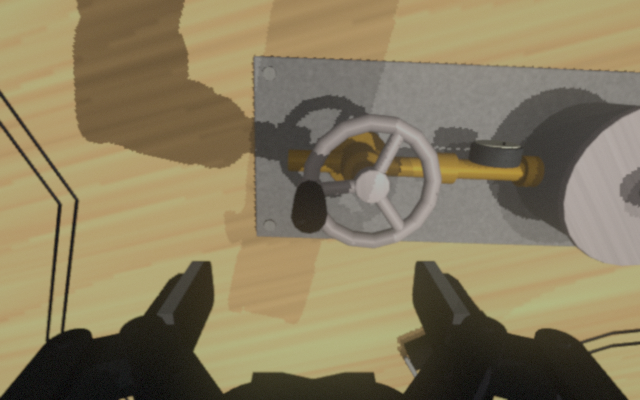

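The handle is at (310,206) in the wrist view, between the fingers and slightly to the -x side. Descending around it.

```bash
python3 - <<'E'
from h import *
print(np.round(rel([.5182,-.2067,.124]),3))
E
```

```text
[ 0.022 -0.015  0.556]
```

play_rows([
  [[0.022,-0.015,0.15,0,0,0,-1],[0.022,-0.015,0.3,0,0,0,-1],[0.022,-0.015,0.45,0,0,0,-1],[0.022,-0.015,0.55,0,0,0,-1],[0.022,-0.015,0.55,0,0,0,-1],[0.022,-0.015,0.55,0,0,0,1],[0.022,-0.015,0.55,0,0,0,1],[0.022,-0.015,0.55,0,0,0,1],[0.022,-0.015,0.55,0,0,0,1],[0.022,-0.015,0.55,0,0,0,1],[0.022,-0.015,0.55,0,0,0,1],[0.022,-0.015,0.55,0,0,0,1],[0.022,-0.015,0.55,0,0,0,1]],
])

```text
time: 12.45
position: [0.5186, -0.2072, 0.126]
eef_rot: [0.001, 0.123, 0.992, 0.001]
ft_force: [-0.5, 5.2, 6.3]
gripper_width: 0.0201
grasp_force: 58.8
```

```bash
cat >> h.py <<'E'
def arc(degs,hub=(.5245,-.162)):
    "rows (x,y) for turning the handle by degs from its present place, shape of a circle"
    s=robot.sense();p=s['position'];w,x,y,z=s['eef_rot'];R=Rn.from_quat([x,y,z,w]).as_matrix()
    r=p[:2]-hub;a0=np.arctan2(r[1],r[0])
    print('t',s['time'],'pos',np.round(p,4),'r',np.hypot(*r).round(4),'ang',np.degrees(a0).round(1),'F',np.round(s['ft_force'],1),'w',round(s['gripper_width'],4),round(s['grasp_force'],1))
    for d in degs:
        a=a0+np.radians(d);t=np.r_[hub+.045*np.array([np.cos(a),np.sin(a)]),p[2]]
        print(d,np.round((R.T@(t-p)/.15)[:2],3).tolist())
E
python3 - <<'E'
from h import *
arc([0]+list(range(-18,-181,-18)))
E
```

```text
t 12.45 pos [ 0.5186 -0.2072  0.126 ] r 0.0456 ang -97.4 F [-0.5  5.2  6.3] w 0.0201 58.8
0 [0.0, 0.004]
-18 [0.094, 0.008]
-36 [0.182, 0.04]
-54 [0.256, 0.098]
-72 [0.308, 0.176]
-90 [0.334, 0.267]
-108 [0.33, 0.36]
-126 [0.298, 0.448]
-144 [0.24, 0.522]
-162 [0.162, 0.574]
-180 [0.071, 0.6]
```

play_rows([
  [[0.045,0.004,0,0,0,0,1],[0.094,0.01,0,0,0,0,1],[0.138,0.022,0,0,0,0,1],[0.182,0.04,0,0,0,0,1],[0.22,0.067,0,0,0,0,1],[0.256,0.098,0,0,0,0,1],[0.284,0.135,0,0,0,0,1],[0.308,0.176,0,0,0,0,1],[0.324,0.22,0,0,0,0,1],[0.334,0.267,0,0,0,0,1],[0.335,0.314,0,0,0,0,1],[0.33,0.36,0,0,0,0,1],[0.317,0.406,0,0,0,0,1],[0.298,0.448,0,0,0,0,1],[0.298,0.448,0,0,0,0,1]],
])

```text
time: 14.32
position: [0.4922, -0.1326, 0.126]
eef_rot: [0.001, 0.123, 0.992, -0.001]
ft_force: [3.0, -2.4, 6.2]
gripper_width: 0.0199
grasp_force: 59.1
```

```bash
python3 - <<'E'
from h import *
arc([0]+list(range(-10,-101,-10)))
E
```

```text
t 14.325 pos [ 0.4922 -0.1326  0.126 ] r 0.0437 ang 137.7 F [ 3.  -2.4  6.2] w 0.0199 59.1
0 [0.008, 0.004]
-10 [-0.021, 0.048]
-20 [-0.057, 0.086]
-30 [-0.099, 0.117]
-40 [-0.145, 0.141]
-50 [-0.195, 0.156]
-60 [-0.247, 0.163]
-70 [-0.299, 0.16]
-80 [-0.35, 0.148]
-90 [-0.398, 0.127]
-100 [-0.442, 0.099]
```

```bash
sed -i 's/(R.T@(t-p)/(R.T@(t-t0)/; s/    for d in degs:/    t0=np.r_[hub+.045*r\/np.hypot(*r),p[2]]\n    for d in degs:/' h.py; python3 - <<'E'
from h import *
arc([-5,-10,-15,-20])
E
```

```text
t 14.325 pos [ 0.4922 -0.1326  0.126 ] r 0.0437 ang 137.7 F [ 3.  -2.4  6.2] w 0.0199 59.1
-5 [-0.013, 0.023]
-10 [-0.029, 0.044]
-15 [-0.046, 0.064]
-20 [-0.064, 0.082]
```

play_rows([
  [[-0.013,0.023,0,0,0,0,1],[-0.029,0.044,0,0,0,0,1],[-0.046,0.064,0,0,0,0,1],[-0.064,0.082,0,0,0,0,1],[-0.064,0.082,0,0,0,0,1]],
])

```text
time: 14.95
position: [0.5036, -0.1233, 0.126]
eef_rot: [0.0, 0.124, 0.992, -0.002]
ft_force: [1.6, -2.1, 7.7]
gripper_width: 0.0204
grasp_force: 59.3
```

```bash
python3 - <<'E'
from h import *
arc([-8,-16,-24])
E
```

```text
t 14.95 pos [ 0.5036 -0.1233  0.126 ] r 0.0439 ang 118.4 F [ 1.6 -2.1  7.7] w 0.0204 59.3
-8 [-0.033, 0.026]
-16 [-0.069, 0.047]
-24 [-0.107, 0.064]
```

play_rows([
  [[-0.033,0.026,0,0,0,0,1],[-0.069,0.047,0,0,0,0,1],[-0.107,0.064,0,0,0,0,1],[-0.107,0.064,0,0,0,0,1]],
])

```text
time: 15.45
position: [0.5212, -0.1178, 0.126]
eef_rot: [-0.0, 0.124, 0.992, -0.001]
ft_force: [1.4, -2.4, 8.6]
gripper_width: 0.0201
grasp_force: 59.4
```

```bash
python3 - <<'E'
from h import *
arc([-8,-16,-24])
E
```

```text
t 15.45 pos [ 0.5212 -0.1178  0.126 ] r 0.0444 ang 94.3 F [ 1.4 -2.4  8.6] w 0.0201 59.4
-8 [-0.041, 0.01]
-16 [-0.082, 0.015]
-24 [-0.124, 0.014]
```

play_rows([
  [[-0.041,0.01,0,0,0,0,1],[-0.082,0.015,0,0,0,0,1],[-0.124,0.014,0,0,0,0,1],[-0.124,0.014,0,0,0,0,1]],
])

```text
time: 15.95
position: [0.5394, -0.1197, 0.1259]
eef_rot: [-0.001, 0.124, 0.992, -0.001]
ft_force: [0.4, 0.3, 9.7]
gripper_width: 0.0197
grasp_force: 59.5
```

```bash
python3 - <<'E'
from h import *
arc([-8,-16,-24])
E
```

```text
t 15.95 pos [ 0.5394 -0.1197  0.1259] r 0.0448 ang 70.6 F [0.4 0.3 9.7] w 0.0197 59.5
-8 [-0.041, -0.007]
-16 [-0.081, -0.019]
-24 [-0.119, -0.037]
```

play_rows([
  [[-0.041,-0.007,-0.003,0,0,0,1],[-0.081,-0.019,-0.005,0,0,0,1],[-0.119,-0.037,-0.005,0,0,0,1],[-0.119,-0.037,-0.005,0,0,0,1]],
])

```text
time: 16.45
position: [0.5551, -0.1285, 0.126]
eef_rot: [-0.001, 0.123, 0.992, 0.001]
ft_force: [0.7, 0.8, 6.5]
gripper_width: 0.0197
grasp_force: 59.2
```

```bash
python3 - <<'E'
from h import *
arc([-8,-16,-24])
E
```

```text
t 16.45 pos [ 0.5551 -0.1285  0.126 ] r 0.0453 ang 47.6 F [0.7 0.8 6.5] w 0.0197 59.2
-8 [-0.035, -0.022]
-16 [-0.067, -0.049]
-24 [-0.095, -0.08]
```

play_rows([
  [[-0.035,-0.022,0,0,0,0,1],[-0.067,-0.049,0,0,0,0,1],[-0.095,-0.08,0,0,0,0,1],[-0.095,-0.08,0,0,0,0,1]],
])

```text
time: 16.95
position: [0.5665, -0.1435, 0.1261]
eef_rot: [-0.0, 0.123, 0.992, 0.001]
ft_force: [1.7, 0.7, 6.3]
gripper_width: 0.0197
grasp_force: 59.1
```

```bash
python3 - <<'E'
from h import *
arc([-8,-16,-24])
E
```

```text
t 16.95 pos [ 0.5665 -0.1435  0.1261] r 0.0459 ang 23.7 F [1.7 0.7 6.3] w 0.0197 59.1
-8 [-0.023, -0.035]
-16 [-0.042, -0.072]
-24 [-0.055, -0.112]
```

play_rows([
  [[-0.023,-0.035,0,0,0,0,1],[-0.042,-0.072,0,0,0,0,1],[-0.055,-0.112,0,0,0,0,1],[-0.055,-0.112,0,0,0,0,1]],
])

```text
time: 17.45
position: [0.5708, -0.1622, 0.1261]
eef_rot: [0.0, 0.124, 0.992, 0.001]
ft_force: [3.2, 0.0, 5.4]
gripper_width: 0.0201
grasp_force: 59.0
```

```bash
python3 - <<'E'
from h import *
arc([-8,-16,-24])
E
```

```text
t 17.45 pos [ 0.5708 -0.1622  0.1261] r 0.0463 ang -0.3 F [3.2 0.  5.4] w 0.0201 59.0
-8 [-0.007, -0.041]
-16 [-0.009, -0.083]
-24 [-0.004, -0.125]
```

play_rows([
  [[-0.004,-0.041,0,0,0,0,1],[-0.006,-0.083,0,0,0,0,1],[-0.001,-0.125,0,0,0,0,1],[-0.001,-0.125,0,0,0,0,1]],
])

```text
time: 17.95
position: [0.5687, -0.1757, 0.1262]
eef_rot: [0.002, 0.122, 0.992, 0.007]
ft_force: [9.8, 12.8, 3.7]
gripper_width: 0.0201
grasp_force: 59.3
```

```bash
sed -i 's/hub=(.5245,-.162)/hub=(.5256,-.1625)/' h.py; python3 - <<'E'
from h import *
arc([-8,-16,-24])
E
```

```text
t 17.95 pos [ 0.5687 -0.1757  0.1262] r 0.0451 ang -17.0 F [ 9.8 12.8  3.7] w 0.0201 59.3
-8 [0.005, -0.042]
-16 [0.016, -0.082]
-24 [0.032, -0.121]
```

A tangential force of 13 N and lag suggest the stop; pressing slightly more to confirm.

play_rows([
  [[0.005,-0.02,0,0,0,0,1],[0.01,-0.04,0,0,0,0,1],[0.01,-0.04,0,0,0,0,1],[0.01,-0.04,0,0,0,0,1]],
])

```text
time: 18.45
position: [0.5685, -0.176, 0.1262]
eef_rot: [0.005, 0.12, 0.993, 0.012]
ft_force: [17.0, 25.0, 3.1]
gripper_width: 0.0198
grasp_force: 59.5
```

```bash
python3 - <<'E'
from h import *
arc([18*k for k in range(1,21)])
s=robot.sense();print(s['eef_rot'])
E
```

```text
t 18.45 pos [ 0.5685 -0.176   0.1262] r 0.045 ang -17.5 F [17.  25.   3.1] w 0.0198 59.5
18 [0.009, 0.093]
36 [0.046, 0.18]
54 [0.108, 0.25]
72 [0.189, 0.298]
90 [0.28, 0.319]
108 [0.374, 0.31]
126 [0.46, 0.273]
144 [0.53, 0.211]
162 [0.578, 0.13]
180 [0.599, 0.038]
198 [0.59, -0.055]
216 [0.553, -0.141]
234 [0.491, -0.212]
252 [0.41, -0.259]
270 [0.319, -0.28]
288 [0.225, -0.271]
306 [0.139, -0.234]
324 [0.068, -0.172]
342 [0.021, -0.092]
360 [0.0, 0.0]
[0.00483238 0.12027553 0.99265618 0.0120061 ]
```

Solid stop confirmed at handle bearing about -17.3°. Relax the overshoot, then measure.

play_rows([
  [[-0.01,0.04,0,0,0,0,1],[-0.02,0.078,0,0,0,0,1],[-0.02,0.078,0,0,0,0,1],[-0.02,0.078,0,0,0,0,1]],
])

```text
time: 18.95
position: [0.569, -0.175, 0.126]
eef_rot: [-0.0, 0.123, 0.992, 0.0]
ft_force: [3.1, 0.6, 5.1]
gripper_width: 0.02
grasp_force: 60.0
```

```bash
python3 - <<'E'
from h import *
arc([18*k for k in range(1,21)])
s=robot.sense();print(s['eef_rot'])
E
```

```text
t 18.95 pos [ 0.569 -0.175  0.126] r 0.0452 ang -16.1 F [3.1 0.6 5.1] w 0.02 60.0
18 [0.012, 0.093]
36 [0.051, 0.178]
54 [0.115, 0.247]
72 [0.197, 0.292]
90 [0.29, 0.31]
108 [0.383, 0.298]
126 [0.468, 0.259]
144 [0.536, 0.195]
162 [0.582, 0.113]
180 [0.6, 0.02]
198 [0.588, -0.073]
216 [0.548, -0.158]
234 [0.484, -0.226]
252 [0.402, -0.272]
270 [0.31, -0.29]
288 [0.217, -0.278]
306 [0.132, -0.238]
324 [0.063, -0.174]
342 [0.018, -0.092]
360 [0.0, 0.0]
[-8.47313243e-05  1.23364630e-01  9.92361285e-01  4.91285800e-04]
```

play_rows([
  [[0.012,0.093,0,0,0,0,1],[0.051,0.178,0,0,0,0,1],[0.115,0.247,0,0,0,0,1],[0.197,0.292,0,0,0,0,1],[0.29,0.31,0,0,0,0,1],[0.383,0.298,0,0,0,0,1],[0.468,0.259,0,0,0,0,1],[0.536,0.195,0,0,0,0,1],[0.582,0.113,0,0,0,0,1],[0.6,0.02,0,0,0,0,1]],
])

```text
time: 20.2
position: [0.4823, -0.1503, 0.1261]
eef_rot: [0.0, 0.123, 0.992, 0.001]
ft_force: [6.0, 0.2, 3.1]
gripper_width: 0.0201
grasp_force: 59.9
```

```bash
python3 - <<'E'
from h import *
arc([])
s=robot.sense();print(s['eef_rot'])
E
```

```text
t 20.2 pos [ 0.4823 -0.1503  0.1261] r 0.045 ang 164.3 F [6.  0.2 3.1] w 0.0201 59.9
[4.36873132e-04 1.23273377e-01 9.92372039e-01 1.10447330e-03]
```

play_rows([
  [[-0.012,-0.093,0,0,0,0,1],[-0.052,-0.178,0,0,0,0,1],[-0.116,-0.246,0,0,0,0,1],[-0.198,-0.292,0,0,0,0,1],[-0.29,-0.31,0,0,0,0,1],[-0.383,-0.298,0,0,0,0,1],[-0.468,-0.258,0,0,0,0,1],[-0.537,-0.194,0,0,0,0,1],[-0.582,-0.112,0,0,0,0,1],[-0.6,-0.02,0,0,0,0,1]],
])

```text
time: 21.45
position: [0.5685, -0.177, 0.126]
eef_rot: [-0.001, 0.124, 0.992, -0.001]
ft_force: [0.2, -2.0, 7.3]
gripper_width: 0.02
grasp_force: 60.2
```

```bash
python3 - <<'E'
from h import *
arc([])
E
```

```text
t 21.45 pos [ 0.5685 -0.177   0.126 ] r 0.0453 ang -18.7 F [ 0.2 -2.   7.3] w 0.02 60.2
```

One turn done; now the second.

play_rows([
  [[0.012,0.093,0,0,0,0,1],[0.051,0.178,0,0,0,0,1],[0.115,0.247,0,0,0,0,1],[0.197,0.292,0,0,0,0,1],[0.29,0.31,0,0,0,0,1],[0.383,0.298,0,0,0,0,1],[0.468,0.259,0,0,0,0,1],[0.536,0.195,0,0,0,0,1],[0.582,0.113,0,0,0,0,1],[0.6,0.02,0,0,0,0,1]],
])

```text
time: 22.7
position: [0.4823, -0.1504, 0.1261]
eef_rot: [0.0, 0.123, 0.992, 0.001]
ft_force: [6.2, 1.2, 3.0]
gripper_width: 0.0199
grasp_force: 59.9
```

play_rows([
  [[-0.012,-0.093,0,0,0,0,1],[-0.052,-0.178,0,0,0,0,1],[-0.116,-0.246,0,0,0,0,1],[-0.198,-0.292,0,0,0,0,1],[-0.29,-0.31,0,0,0,0,1],[-0.383,-0.298,0,0,0,0,1],[-0.468,-0.258,0,0,0,0,1],[-0.537,-0.194,0,0,0,0,1],[-0.582,-0.112,0,0,0,0,1],[-0.6,-0.02,0,0,0,0,1],[-0.6,-0.02,0,0,0,0,1],[-0.6,-0.02,0,0,0,0,1],[-0.6,-0.02,0,0,0,0,1],[-0.6,-0.02,0,0,0,0,1]],
])

```text
time: 24.45
position: [0.5689, -0.1752, 0.126]
eef_rot: [0.0, 0.123, 0.992, 0.001]
ft_force: [3.7, 0.6, 7.0]
gripper_width: 0.02
grasp_force: 60.1
```

```bash
python3 - <<'E'
from h import *
i=vision.camera_info('top');im,d=vision.capture('top')
arc([]);s=robot.sense();print(s['joint_vel'].round(4),s['eef_rot'])
u,v,P=cloud(i,d);z=P[:,2]
Q=P[(np.hypot(P[:,0]-.5868,P[:,1]-.0467)<.08)&(np.abs(z-.095)<.006)]
print('lid',len(Q),np.median(Q[:,2]),cv2.minEnclosingCircle(Q[:,:2].astype(np.float32)))
E
```

```text
t 24.5 pos [ 0.5689 -0.1753  0.1261] r 0.0452 ang -16.4 F [3.8 1.3 5.4] w 0.0199 60.1
[-0.001   0.0006 -0.0006 -0.0002  0.0001  0.001 ] [-8.98758855e-06  1.23480732e-01  9.92346578e-01  8.82553848e-04]
lid 1962 0.09593665969471754 ((0.5865060687065125, 0.047150690108537674), 0.06716205179691315)
```

```bash
python3 -c "
from bench import order
print(order.job_done())"
```

```text
the job is handed in; nothing more can be done
None
```

By my measurements the job is complete and has been handed in; no verdict came back. The lid is level and centred on the pot to under 1 mm. The valve was closed to its stop and backed off two turns to within about 0.02 rad, with the handle still gripped at 60 N.

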